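Pop a dishwasher tablet and stop it with the other finger

TASK

Pop the white tablet out of the spring dispenser: press the ribbed key beside its mouth fully down with one fingertip, and have the other finger standing over the low apron in front of the tablet so that the tablet, shot out by the spring, comes partly out and is stopped against that finger before it slides off the apron. Nothing is to be pinched or lifted, and the things lying around stay where they are. Finish while still holding it so, the key down under one finger and the tablet resting against the other.

Things in the scene. Friction and masses are not known exactly. Their poses are not given: they have to be found in the camera images.
- dispenser: Steel tablet dispenser fixed to the worktop, 150 x 53 x 49 mm. Origin on the worktop under the chute's middle line, at the gate. +x points back to the grey spring hood; the tablet leaves along -x; +y left, z up. Chute floor 14 mm high, 43 mm wide. Tablet bay x = 1 to 40 mm, walls 36 mm high, open above. A follower spring of 3 N pushes the freed tablet out for 50 mm.
- tablet: White dishwasher tablet, a loose block with rounded edges, 38 (x) x 40 (y) x 22 mm, 40 g. Origin at the centre of its underside. Starts with its centre at dispenser x = +19 mm, front face at x = 0, underside 14 and top 36 mm above the worktop. Caught: 6 to 40 mm out (centre between dispenser x = +13 and -21 mm) and presses on the finger with 2 to 3 N; past 45 mm it is lost.
- key_top (a point): Centre of the top of the grey ribbed key, at the right of the apron: dispenser x = -29, y = -65 mm, 35 mm above the worktop when up; moves with the key. The key is 34 mm (x) by 40 mm (y).
- stop_spot (a point): Point over the apron's middle line: dispenser x = -29, y = 0 mm, 25 mm above the worktop, 65 mm from the key's centre along y. A finger 22 mm wide (x) here stops the tablet after 18 mm. The apron is flat, x = -7 to -42 mm, 14 mm high, its rails 20 mm high: a fingertip level with the pressed key (23 mm) clears both and overlaps the tablet by 13 mm.
- key (a joint): Travel of the key in m: 0 up, 0.012 fully down at its stop. It springs back when let go: 1.5 N starts it, 4.5 N plus 1 to 2 N of drag takes it fully down. The gate, 7 mm above the chute floor, is part of it and sinks with it: the tablet is freed about 6 to 7 mm down. It must end at least 0.0095 down.
- garlic: Bystander: garlic bulb, 60 mm; leave it alone. Origin at the centre of its underside.
- paint_pot: Bystander: small blue paint bottle, 31 mm wide, 78 mm tall; leave it alone. Origin at the centre of its underside.
- glue_stick: Bystander: white glue stick lying down, 94 x 24 mm; leave it alone. Origin at the centre of its underside.
- eraser_box: Bystander: flat teal box, 98 x 46 x 20 mm; leave it alone. Origin at the centre of its underside.
- marker: Bystander: black-capped marker lying down, 131 x 15 mm; leave it alone. Origin at the centre of its underside.

How it is judged:
On the way:
1. the key is going down while the tablet is still in the dispenser (value of joint key above 0.003 m and x of tablet in the frame of dispenser above 0.014 m).
At the end, for the whole second after the job is handed in: The key is held at least 9.5 mm down, and the tablet, 6 to 40 mm out of its place, lies flat and still in the chute, pressing on a finger with more than 0.4 N (value of joint key above 0.0095 m and contact force between the fingers and tablet above 0.4 N and x of tablet in the frame of dispenser between -0.021 and 0.013 m and linear speed of tablet below 0.02 m/s and z of tablet in the frame of dispenser below 0.022 m and angle between tablet's own z axis and vertical below 0.25 rad); the arm keeps its last pose, push and grip.
It fails at once if the tablet slips away: it comes out by more than 45 mm (x of tablet in the frame of dispenser below -0.026 m).
It fails at once if the tablet is lifted more than 16 mm off the chute floor (z of tablet in the frame of dispenser above 0.03 m).
It fails at once if a bystander is moved more than 30 mm (distance of any of garlic, paint_pot, glue_stick, eraser_box, marker from where it was at the start of the episode above 0.03 m).
It also fails if it takes over 32 s, if anything falls off the work surface, if the arm or the gripper's body presses on something with over 40 N, if the wrist force passes 120 N, or if a joint passes its speed limit or range.

ROBOT

A 6-joint arm with a two-finger parallel gripper is mounted at the origin on a cart in front of the work surface, level with it; the furniture and walls round the work are solid. World frame = base frame: x ahead of the robot, y to its left, z up, the work surface at z = 0. Lengths are in m, angles in rad, forces in N, time in s.
With the tool pointing down it reaches from about 0.325 to 0.9 m from the base axis. Payload 6.1 kg.
Tool frame: the origin (TCP) lies at the very end of the fingers, on their centre line; the grasp point (between the pads) lies 19 mm behind it; z points along the fingers, y is the line along which they close (so a half turn about z gives the same grasp; the last joint's range is limited). The gripper opens to 85 mm and grips with 20 to 120 N. Pads are 22 mm wide; open, the fingers measure 114 mm over their backs; the gripper's body (76 mm by 85 mm) begins 54 mm behind the grasp point. The pads swing forward as they close: fully open they stand 13 mm farther back than shut.
Start: joints at [-1.447, 0.22, 1.526, -0, 1.395, -0.126], TCP at [0.154, -0.606, 0.231] pointing down, gripper open.
Joint ranges: [-2.98, 2.98], [-0.91, 2.08], [0.09, 2.57], [-1.24, 4.39], [0.2, 2.65], [-2.68, 2.68]. Speed limits (rad/s): [2.57, 2.57, 3.01, 3.14, 3.14, 3.14].

INTERFACE

Orientations are given as [roll, pitch, yaw] about the fixed x, y, z axes, in that order (R = Rz(yaw) Ry(pitch) Rx(roll)).
In Python, from plant import env, imaging, probe_bus, order gives the robot as it stands (env), with the cameras (imaging), the readings (probe_bus) and the job (order).
- The arm moves only by the tool pendant, called after ">>>" as name([rows], argument=value, ...), one row to a line, values as JSON. Schema: {"type":"object","properties":{"rows":{"type":"array","items":{"type":"object","properties":{"rotvec":{"type":"array","items":{"type":"number"},"minItems":3,"maxItems":3},"d":{"type":"array","items":{"type":"number"},"minItems":3,"maxItems":3},"finger_gap":{"type":"number"}},"additionalProperties":false,"required":["finger_gap"]},"minItems":1,"maxItems":12},"squeeze":{"type":"number"},"only":{"type":"string"},"quiet":{"type":"boolean"},"lines":{"type":"string"}},"required":["rows"],"additionalProperties":false}. rows is a list of rows, 1 to 12 of them, each an object with the fields rotvec (a list: a rotation vector rx, ry, rz in parts of the range, where 1.0 means 2 pi rad), d (a list: dx, dy, dz in shares of the most that a row can go, 1 being 62.5 mm), finger_gap (the opening from 0.0 (shut) to 1.0 (fully open)); a field left out counts as zero (the opening has to be given); each row shifts and turns the commanded pose from where the row before left it, along the tool's axes as they then stand; what a row does not reach is not made up. A row lasts 1/8 s, in which the tool goes at most 0.0625 m and 0.188 rad, less where a joint would pass 70% of its speed; a pose out of reach is approached as far as the arm can. The fingers move at their own pace and stop on an object; squeeze is the grip in N (left out, the last holds). Time passes only in rows, so rows that do not move let the fingers close. The tool returns the time, the measured TCP pose, the force, the opening and the grip force at its end. only (a regular expression) keeps the lines of the reply that match it, lines (a string "A,B") keeps lines A to B, and quiet returns only ok. Shift and turn numbers lie between -1 and 1, and a call with a number outside is refused. Input that does not fit is refused with a message, and nothing moves.
- probe_bus.get_obs(): the state, without advancing time (a new reading comes with each control period).
- imaging.read_camera(name): name is "scene" or "top"; returns a dict with "frame" (480x640x3 uint8, red, green, blue), "intrinsics" (3x3 intrinsics, pixels), "R" (3x3) and "t" (3): a world point X has camera coordinates R X + t. Camera axes: x right, y down, z forward; pixel columns grow to the right and rows downward; lengths in m; the calibration is good to about 2 mm. A picture is of the moment at which its call begins. There is no depth.
- order.job_done(): hands the job in; it is judged then, once.
The state is a dict: "clock": time; "q": joint angles; "joint_vel": joint speeds; "joint_torque": joint torques, N m; "tool_pos": TCP position; "tcp_rot": TCP orientation; "wrist_force": force on the tool from outside, world axes, zero at the start; "torque": the same for the moment, N m; "gripper_width": opening from 0.0 (shut) to 1.0 (fully open); "grip_force": force on a finger pad.
Only numpy, scipy, OpenCV 4.12 (cv2) and the standard library are available. Lean on these libraries where they do the work, as an engineer would, in place of code of your own. Each camera call takes 0.05 s, during which the arm holds its last target. There are 200 camera calls.

## Working session

There is one attempt and no reset: what is moved stays moved. The work goes in short steps, Python scripts to look and compute and a tool call to move; the robot and the scene stay as the last step left them, time stands still between calls to the robot, and variables do not carry over. Pictures are saved under pics/ and viewed, at most 10 in all, crops included, and the job is handed in when it is done.

```bash
mkdir -p pics; ls
```

Run:
```python
from plant import env, imaging, probe_bus, order
import cv2
o=probe_bus.get_obs();print(o['clock'],o['tool_pos'],o['tcp_rot'],o['gripper_width'])
for n in("scene","top"):
    c=imaging.read_camera(n);cv2.imwrite(f"pics/{n}0.png",c["frame"][:,:,::-1]);print(n,c["intrinsics"],c["R"],c["t"])
```

```text
pics
plant.py
0.0 [ 0.15444164 -0.60498628  0.23018368] [-3.13964750e+00 -2.23282831e-04  2.49818426e-01] 1.002469863326989
scene [[501.73307143   0.         321.305676  ]
 [  0.         501.73307143 242.45114566]
 [  0.           0.           1.        ]] [[-0.86424    -0.50298434 -0.00979643]
 [-0.29029572  0.51450795 -0.80685188]
 [ 0.41087421 -0.69446981 -0.59067256]] [0.54363556 0.20190147 0.67971343]
top [[534.77971465   0.         316.6627094 ]
 [  0.         534.77971465 246.12447829]
 [  0.           0.           1.        ]] [[ 0.01818954 -0.99977579 -0.01084061]
 [-0.9960109  -0.01717158 -0.08756382]
 [ 0.08735803  0.01239012 -0.99609992]] [0.06436953 0.60904166 1.06221405]
```

View pics/top0.png

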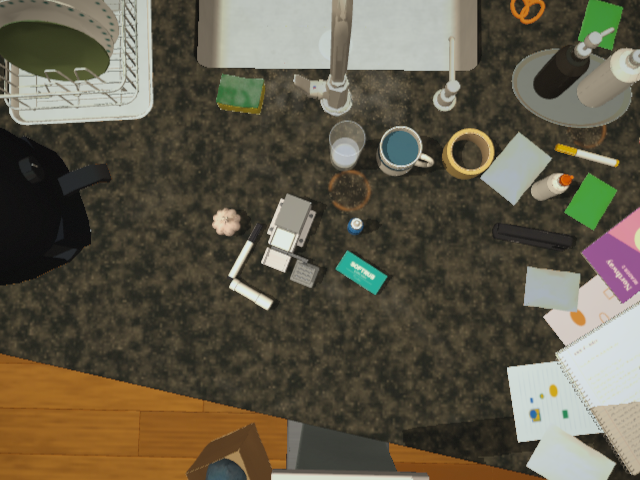

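View pics/scene0.png

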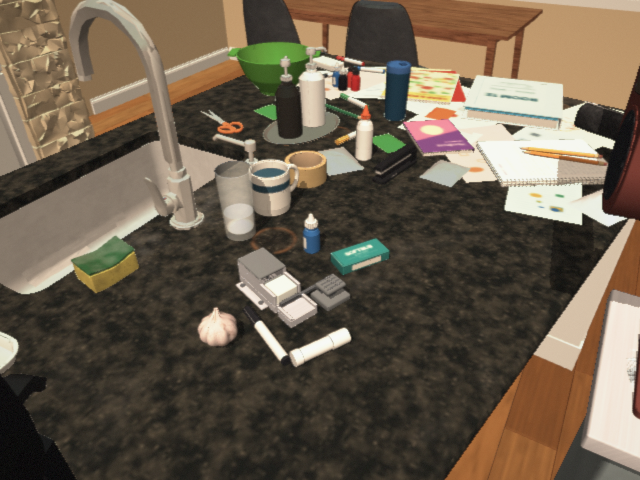

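The top view shows the dispenser with its hood at about (293,213), tablet (284,240), apron (277,260) and key (304,274). The marker and glue stick are at lower left, the paint pot at (355,227) and the teal box at (361,272). I'll zoom in next.

Run:
```python
import cv2,numpy as np
a=cv2.imread("pics/top0.png")[185:305,240:340];b=cv2.imread("pics/scene0.png")[235:335,225:365]
a=cv2.resize(a,None,fx=4,fy=4,interpolation=cv2.INTER_CUBIC);b=cv2.resize(b,None,fx=2.8,fy=2.8,interpolation=cv2.INTER_CUBIC)
o=np.zeros((480,800,3),np.uint8);o[:,:400]=a;o[:280,400:792]=b
cv2.imwrite("pics/z0.png",o)
```

```text
(no output)
```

View pics/z0.png

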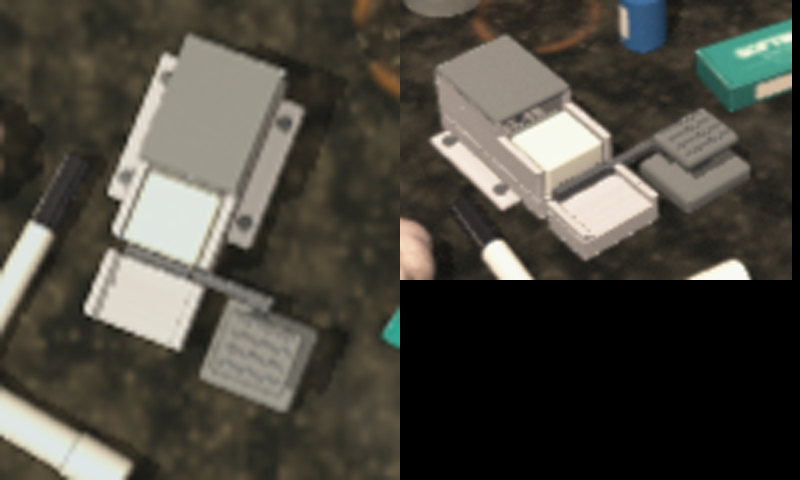

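The zoom shows the hood top corners, white tablet top, gate bar, apron and ribbed key clearly. I'll cast these corners onto planes at their known heights and fit the pose.

Create h.py:
```python
import numpy as np
from plant import env, imaging, probe_bus, order
def ray(c,uv,z):
    d=c["R"].T@np.linalg.solve(c["intrinsics"],[uv[0],uv[1],1.]);o=-c["R"].T@c["t"]
    return o+d*(z-o[2])/d[2]
```

Run:
```python
import numpy as np
from h import *
T=imaging.read_camera("top");S=imaging.read_camera("scene")
def t(p,z):return ray(T,(240+(p[0]+.5)/4-.5,185+(p[1]+.5)/4-.5),z)
def s(p,z):return ray(S,(225+(p[0]-400+.5)/2.8-.5,235+(p[1]+.5)/2.8-.5),z)
def show(n,f,P,z):
    q=np.array([f(p,z) for p in P]);print(n,'c',q.mean(0).round(4),'edges mm/deg',[(round(float(np.hypot(*e[:2])*1e3),1),round(float(np.degrees(np.arctan2(e[1],e[0]))),1)) for e in np.roll(q,-1,0)-q]);return q
show('hood T',t,[(190,35),(287,72),(232,195),(140,155)],.049)
show('hood S',s,[(437,75),(503,38),(568,92),(503,125)],.049)
show('tab T',t,[(143,170),(222,198),(192,265),(125,240)],.036)
show('tab S',s,[(510,143),(562,115),(607,145),(553,178)],.036)
show('key T',t,[(232,300),(316,325),(288,410),(202,380)],.035)
show('key S',s,[(655,140),(697,110),(738,137),(700,168)],.035)
print('apron front T',t((85,312),.02),t((182,350),.02)); print('apron front S',s((590,243),.02),s((657,202),.02))
```

```text
hood T c [0.6715 0.1242 0.049 ] edges mm/deg [(52.4, -110.1), (67.9, 157.2), (50.4, 67.4), (65.7, -21.1)]
hood S c [0.6681 0.1305 0.049 ] edges mm/deg [(51.2, -104.5), (68.9, 159.3), (46.1, 69.9), (64.0, -16.4)]
tab T c [0.6199 0.1449 0.036 ] edges mm/deg [(42.6, -108.6), (37.2, 157.2), (36.3, 70.5), (36.7, -12.9)]
tab S c [0.6165 0.1495 0.036 ] edges mm/deg [(37.7, -108.8), (38.6, 165.7), (40.1, 73.6), (40.2, -17.9)]
key T c [0.5523 0.0986 0.035 ] edges mm/deg [(44.2, -105.6), (45.0, 162.8), (45.8, 71.9), (43.0, -19.3)]
key S c [0.5501 0.104  0.035 ] edges mm/deg [(36.4, -102.5), (34.0, 163.7), (34.6, 79.8), (35.3, -13.3)]
apron front T [0.57255717 0.18880232 0.02      ] [0.55400707 0.13868378 0.02      ]
apron front S [0.56704744 0.19349888 0.02      ] [0.55168393 0.14770745 0.02      ]
```

Both views agree: dispenser origin is near (0.600, 0.153) with yaw about -20°. I'm going to hover at finger midpoint (0.562, 0.132).

The rows are not in the units I measure in: shifts go in shares of 62.5 mm and turns go in shares of 2 pi rad. I convert before sending: -0.0383 m is -0.6128, 0.036 m is 0.576.

>>> pendant([
  {"d":[0.576, -0.6128, 0], "finger_gap":0.6},
  {"d":[0.576, -0.6128, 0], "finger_gap":0.6},
  {"d":[0.576, -0.6128, 0], "finger_gap":0.6},
  {"d":[0.576, -0.6128, 0], "finger_gap":0.6},
  {"d":[0.576, -0.6128, 0], "finger_gap":0.6},
  {"d":[0.576, -0.6128, 0], "finger_gap":0.6},
  {"d":[0.576, -0.6128, 0], "finger_gap":0.6},
  {"d":[0.576, -0.6128, 0], "finger_gap":0.6},
], squeeze=40)

```text
clock: 1.2
tool_pos: [0.3583, -0.2359, 0.2314]
tcp_rot: [3.141, -0.0, 0.249]
wrist_force: [0.9, 0.0, 0.1]
gripper_width: 0.603
grip_force: 0.0
```

>>> pendant([
  {"d":[0.576, -0.6128, 0], "finger_gap":0.6},
  {"d":[0.576, -0.6128, 0], "finger_gap":0.6},
  {"d":[0.576, -0.6128, 0], "finger_gap":0.6},
  {"d":[0.576, -0.6128, 0], "finger_gap":0.6},
  {"d":[0.576, -0.6128, 0], "finger_gap":0.6},
  {"d":[0.576, -0.6128, 0], "finger_gap":0.6},
  {"d":[0.576, -0.6128, 0], "finger_gap":0.6},
  {"d":[0.576, -0.6128, 0], "finger_gap":0.6},
])

```text
clock: 2.2
tool_pos: [0.5617, 0.1323, 0.2312]
tcp_rot: [3.141, -0.0, 0.25]
wrist_force: [0.1, -0.2, -0.6]
gripper_width: 0.6
grip_force: 0.0
```

>>> pendant([
  {"rotvec":[0, 0, 0.0239], "d":[0, 0, 0.48], "finger_gap":0.6},
  {"rotvec":[0, 0, 0.0239], "d":[0, 0, 0.48], "finger_gap":0.6},
  {"rotvec":[0, 0, 0.0239], "d":[0, 0, 0.48], "finger_gap":0.6},
  {"rotvec":[0, 0, 0.0239], "d":[0, 0, 0.48], "finger_gap":0.6},
  {"finger_gap":0.6},
  {"finger_gap":0.6},
])

```text
clock: 2.95
tool_pos: [0.5618, 0.1306, 0.1124]
tcp_rot: [-3.141, -0.001, -0.347]
wrist_force: [0.5, -0.2, -0.5]
gripper_width: 0.598
grip_force: 0.0
```

Scaled: 0.03 m is 0.48, 0.002 m is 0.032.

>>> pendant([
  {"d":[0, 0, 0.48], "finger_gap":0.6},
  {"d":[0, 0.032, 0.48], "finger_gap":0.6},
  {"finger_gap":0.6},
  {"finger_gap":0.6},
])

```text
clock: 3.45
tool_pos: [0.562, 0.1289, 0.0535]
tcp_rot: [-3.14, -0.003, -0.349]
wrist_force: [0.5, 0.5, 0.9]
gripper_width: 0.601
grip_force: 0.0
```

Run:
```python
from h import *
import cv2
o=np.zeros((600,800,3),np.uint8)
f=[imaging.read_camera(n)["frame"][:,:,::-1] for n in("scene","top")]
cv2.imwrite("pics/s1r.png",f[0])
o[:400]=cv2.resize(f[0][205:345,205:485],(800,400),interpolation=3)
o[400:,:267]=cv2.resize(f[1][200:300,230:363],(267,200),interpolation=3)
o=cv2.resize(f[0][215:335,225:385],(800,600),interpolation=3)
cv2.imwrite("pics/s1.png",o);cv2.imwrite("pics/t1.png",cv2.resize(f[1][170:320,220:420],(800,600),interpolation=3))
```

```text
(no output)
```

View pics/s1.png

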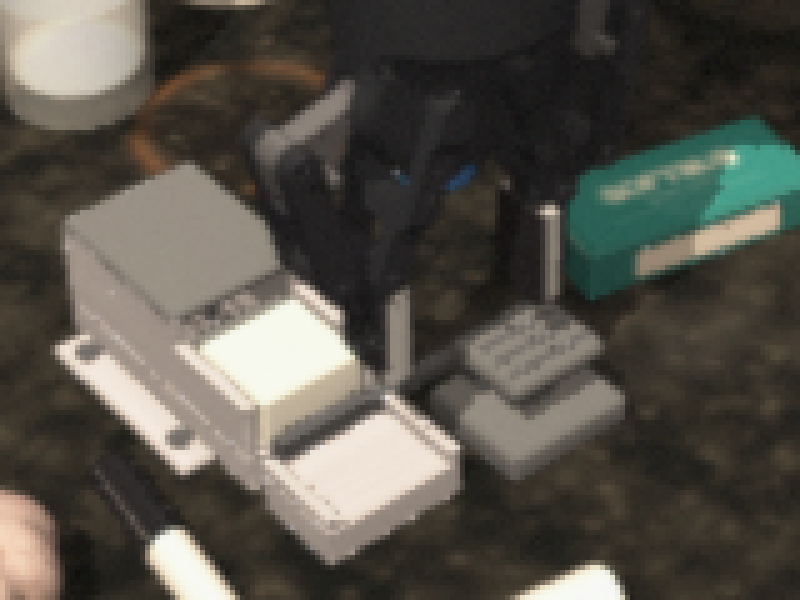

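View pics/t1.png

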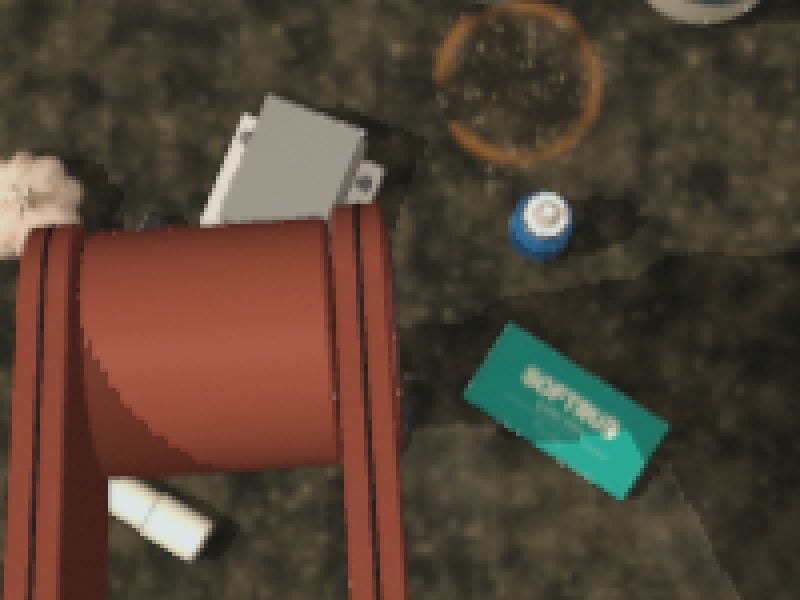

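The scene crop shows the left fingertip's front strip ending at about (388-410, 382), which is full-image (303-307, 292). The right fingertip ends at (540-558, 300), full-image (333-336.6, 275). The tablet is still in. The top view is occluded by the arm. Next I'll compare these tips with predicted projections to measure the camera bias.

Run:
```python
from h import *
S=imaging.read_camera("scene");o=probe_bus.get_obs();p=o['tool_pos'];y=o['tcp_rot'][2];print(p,o['wrist_force'])
c,s=np.cos(y),np.sin(y)
for r in(0,.006):
  for n,yy in(("L inner",.0255),("L outer",.04),("R inner",-.0255),("R outer",-.04)):
    for x in(-.011,.011):
      X=np.array([p[0]+c*x-s*yy,p[1]+s*x+c*yy,p[2]+r]);q=S["intrinsics"]@(S["R"]@X+S["t"]);q=q[:2]/q[2]
      print(r,n,x,((q-[225,215])*5+2).round(0))
for n,z,P in(("L",.0535,(399,383)),("L",.0595,(399,383)),("R",.0535,(549,300)),("R",.0595,(549,300))):
  w=ray(S,((P[0]-2)/5+225,(P[1]-2)/5+215),z)-p; print(n,z,"disp-frame rel tcp",[round(float(v),4) for v in (c*w[0]+s*w[1],-s*w[0]+c*w[1])])
for n,z,P in(("L",.0535,(399,383)),):pass
# key/tablet corners in this crop
for n,z,Q in(("key",.035,[(465,352),(530,307),(605,350),(520,402)]),("tablet",.036,[(198,345),(285,303),(360,365),(262,405)]),("apron rail end",.02,[(330,530),(460,455)])):
  q=np.array([ray(S,((a-2)/5+225,(b-2)/5+215),z) for a,b in Q]);print(n,q.mean(0))
```

```text
[0.56202113 0.12890223 0.05339442] [ 0.24026938 -0.02586403  0.42744849]
0 L inner -0.011 [418. 389.]
0 L inner 0.011 [374. 353.]
0 L outer -0.011 [381. 410.]
0 L outer 0.011 [337. 373.]
0 R inner -0.011 [544. 319.]
0 R inner 0.011 [499. 286.]
0 R outer -0.011 [578. 300.]
0 R outer 0.011 [533. 267.]
0.006 L inner -0.011 [418. 375.]
0.006 L inner 0.011 [374. 339.]
0.006 L outer -0.011 [380. 395.]
0.006 L outer 0.011 [336. 359.]
0.006 R inner -0.011 [544. 305.]
0.006 R inner 0.011 [499. 271.]
0.006 R outer -0.011 [579. 286.]
0.006 R outer 0.011 [534. 253.]
L 0.0535 disp-frame rel tcp [-0.005, 0.0283]
L 0.0595 disp-frame rel tcp [-0.0104, 0.0323]
R 0.0535 disp-frame rel tcp [-0.0049, -0.0329]
R 0.0595 disp-frame rel tcp [-0.0103, -0.0282]
key [0.54939462 0.10624665 0.035     ]
tablet [0.61974094 0.1483783  0.036     ]
apron rail end [0.56177167 0.1693098  0.02      ]
```

Accounting for a fingertip retract of about 6 mm, the fingers sit where commanded to within about 2 mm. I'll shift 2 mm towards the apron, open slightly, then descend watching the force.

Scaled: 0.01 m is 0.16, -0.002 m is -0.032.

>>> pendant([
  {"d":[0, -0.032, 0.16], "finger_gap":0.65},
  {"d":[0, 0, 0.16], "finger_gap":0.65},
  {"finger_gap":0.65},
  {"finger_gap":0.65},
])

```text
clock: 4.1
tool_pos: [0.5608, 0.1306, 0.0309]
tcp_rot: [3.141, 0.001, -0.35]
wrist_force: [-0.2, -0.8, 0.0]
gripper_width: 0.652
grip_force: 0.0
```

>>> pendant([
  {"d":[0, 0, 0.048], "finger_gap":0.65},
  {"d":[0, 0, 0.048], "finger_gap":0.65},
  {"finger_gap":0.65},
])

```text
clock: 4.47
tool_pos: [0.5614, 0.1306, 0.0254]
tcp_rot: [-3.141, -0.001, -0.35]
wrist_force: [0.2, -0.5, 1.4]
gripper_width: 0.648
grip_force: 0.7
```

>>> pendant([
  {"d":[0, 0, 0.048], "finger_gap":0.65},
  {"finger_gap":0.65},
])

```text
clock: 4.72
tool_pos: [0.5612, 0.1306, 0.0223]
tcp_rot: [-3.142, -0.0, -0.35]
wrist_force: [-0.4, 0.5, 2.8]
gripper_width: 0.647
grip_force: 2.6
```

Scaled: 0.003 m is 0.048.

>>> pendant([
  {"d":[0, 0, 0.048], "finger_gap":0.65},
  {"finger_gap":0.65},
])

```text
clock: 4.97
tool_pos: [0.5612, 0.1306, 0.0193]
tcp_rot: [-3.142, -0.0, -0.35]
wrist_force: [-0.1, 0.0, 3.3]
gripper_width: 0.651
grip_force: 3.0
```

>>> pendant([
  {"d":[0, 0, 0.048], "finger_gap":0.65},
  {"finger_gap":0.65},
  {"finger_gap":0.65},
])

```text
clock: 5.35
tool_pos: [0.5613, 0.1305, 0.0183]
tcp_rot: [3.141, 0.0, -0.35]
wrist_force: [-8.4, -0.8, 19.0]
gripper_width: 0.65
grip_force: 10.8
```

Run:
```python
from h import *
import cv2
f=imaging.read_camera("scene")["frame"][:,:,::-1]
cv2.imwrite("pics/s2.png",cv2.resize(f[215:335,225:385],(800,600),interpolation=3))
```

```text
(no output)
```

View pics/s2.png

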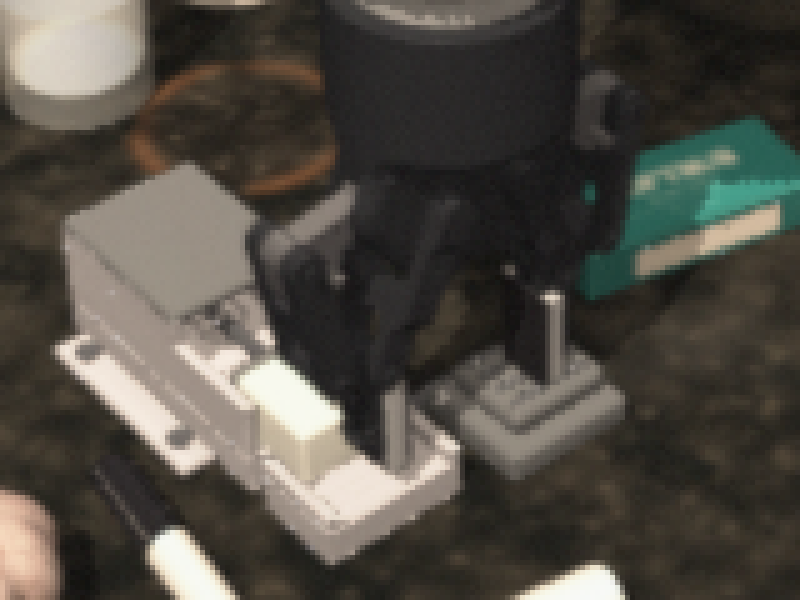

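The tablet is partly out and resting against the left finger (its front face is at about (330,450)), and the key is sunk to its base under the right finger. I'll check the settled force and moment, the key height and the tablet position.

>>> pendant([
  {"finger_gap":0.65},
  {"finger_gap":0.65},
  {"finger_gap":0.65},
  {"finger_gap":0.65},
])

```text
clock: 5.9
tool_pos: [0.5614, 0.1305, 0.0183]
tcp_rot: [3.141, -0.0, -0.35]
wrist_force: [-8.0, -1.2, 19.0]
gripper_width: 0.65
grip_force: 10.8
```

Run:
```python
from h import *
o=probe_bus.get_obs();p=o['tool_pos'];y=o['tcp_rot'][2];c,s=np.cos(y),np.sin(y)
R=np.array([[c,s],[-s,c]]);print("disp-frame F",R@o['wrist_force'][:2],o['wrist_force'][2],"M",R@o['torque'][:2],o['torque'][2])
S=imaging.read_camera("scene")
for n,z,Q in(("tab near-left",.036,(258,403)),("tab front-left",.036,(305,440)),("tab front-right",.036,(345,415)),("tab back-left",.036,(238,378))):
  w=ray(S,((Q[0]-2)/5+225,(Q[1]-2)/5+215),z)[:2]-[.6004,.153];print(n,R@w)
for z in(.023,.026,.03): print("key corner z",z,(R@(ray(S,((520-2)/5+225,(432-2)/5+215),z)[:2]-[.6004,.153])))
print("before",R@(ray(S,((520-2)/5+225,(402-2)/5+215),.035)[:2]-[.6004,.153]))
```

```text
disp-frame F [-7.09815314 -3.90146685] 19.001297337795215 M [-1.16620804  1.08069382] -0.017112348035303725
tab near-left [0.00438654 0.02049233]
tab front-left [-0.01890299  0.0192928 ]
tab front-right [-0.01784072  0.00293928]
tab back-left [0.0181657  0.01846399]
key corner z 0.023 [-0.04859817 -0.04288013]
key corner z 0.026 [-0.05106132 -0.04078718]
key corner z 0.03 [-0.05434553 -0.03799658]
before [-0.0479254  -0.04347214]
```

```bash
python3 -c "
from plant import env, imaging, probe_bus, order
print(order.job_done())"
```

```text
the job is handed in; nothing more can be done
None
```

I handed the job in at about 6 s with the key fully down under one finger and the tablet, about 18 mm out, resting against the other; the hand-in returned no verdict.

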